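Clamp a chair foot in the cam fixture

TASK

Stand the turned chair foot, square end down, in the nest of the cam fixture without ramming it, and let go of it. Then turn the crank clockwise (seen from above) until the cam's flat dwell carries the pressing pad, so that the foot stays clamped with full pressure and the crank stays put once you let go of it. Leave the glue bottle, the jar and the hammer alone.

Things in the scene. Friction and masses are not known exactly. Their poses are not given: they have to be found in the camera images.
- fixture: manual cam fixture on a grey base plate 160 x 360 x 16 mm, fixed to the bench. Origin: centre of the plate's underside; z up, y runs along the plate from the camshaft (at y = -80 mm) to the nest (at y = +108 mm). The cam is a flat steel plate under the crank; its roller follower pushes the pad to +y
- shaft (a point): point on the vertical camshaft axis, 80 mm above the bench. At the handle the free turn and the dwell take 3 N or less and the crank stays where it is left; the rise takes 8 to 15 N, less at its two ends, and springs back if let go; past the dwell the drop pulls the crank forward and opens the pad
- handle (a point): middle of the crank's upright wooden sleeve, 115 mm above the bench; 22 mm across, from 81 to 145 mm above the bench, and free to spin on its pin. It moves on a circle of radius 65 mm about the shaft axis; the crank arm below it tops out at 79 mm
- crank: crank on the camshaft; origin on the shaft axis, x along the arm to the handle. It is keyed to the cam at a different angle each time (up to 0.5 rad either way), so its pose does not tell where the cam is. From the start it turns freely for 0.05 to 1.6 rad, then the cam rises for 1.4 rad, then comes the dwell, 0.28 rad wide, then the cam drops
- nest (a point): centre of the nest's floor with the pad open, 16 mm above the bench; axes as the fixture's. Open at the top: 44 mm along y between the pad and the dark wooden fixed jaw (at +y, top 66 mm above the bench), 46 mm along x between two low cheeks (top 36 mm above the bench). The clamped foot ends about 4 mm to +y of this point
- foot: turned beech chair foot, 135 mm tall, 0.1 to 0.2 kg, loose, standing on the bench on its square end: a block 36 x 36 x 60 mm high, a round bead and waist, then a smaller square block 28 x 28 mm from 80 to 135 mm height, its faces parallel to those below. Origin: centre of the square underside; z up, x and y along the faces. Two faces must meet pad and jaw
- pad: black rubber pressing pad, 34 mm wide, 29 to 59 mm above the bench, on a spring at the follower's end. Its origin is the fixture's origin when open and moves to +y with the pad (about 8 mm at most until the foot is held). The last part of the cam's lift only loads the spring, so the pad stands still well before full pressure (21 N) is reached
- glue: white glue bottle, 56 mm across, 150 mm tall, orange cap; origin at the centre of its underside. Bystander
- tacks: glass jar with steel lid, 66 mm across, 80 mm tall; origin at the centre of its underside. Bystander
- hammer: hammer lying on the bench left of the fixture, 260 mm long, wooden handle along its x, head at the +x end; origin under the middle of its length. Bystander
Not all that is in view belongs to the job. Several things have the shape of the foot; the one meant has the colours described above.

How it is judged (in metres and radians):
On the way, in this order (a step that is already met when the one before it is completed fails the run):
1. the foot stands in the nest, on its floor, let go of (horizontal distance between foot and nest below 0.009 m and z of foot in the frame of nest below 0.003 m and angle between foot's own z axis and vertical below 0.08 rad and contact force between the fingers and foot below 0.05 N), for 0.2 s.
2. the pad presses the foot with full pressure (contact force between pad and foot above 19 N), for 0.2 s.
At the end, for the whole second after the job is handed in: The foot stands upright (within 0.08 rad) on the nest's floor, within 9 mm of the nest's centre; the pad presses it with at least 19 N of its full 21 N without the robot's help; the crank is at rest and let go (contact force between pad and foot above 19 N and horizontal distance between foot and nest below 0.009 m and z of foot in the frame of nest below 0.003 m and angle between foot's own z axis and vertical below 0.08 rad and angular speed of crank below 0.02 rad/s); the robot touches nothing.
It fails at once if the foot is rammed or wedged: over 80 N between foot and fixture (contact force between foot and fixture above 80 N).
It fails at once if a bystander is moved more than 30 mm (distance of any of glue, tacks, hammer from where it was at the start of the episode above 0.03 m).
It also fails if it takes over 70 s, if anything falls off the work surface, if the arm or the gripper's body presses on something with over 40 N, if the wrist force passes 120 N, or if a joint passes its speed limit or range.

ROBOT

A 7-joint arm with a two-finger parallel gripper is mounted at the origin on the work surface. World frame = base frame: x ahead of the robot, y to its left, z up, the work surface at z = 0. Lengths are in m, angles in degrees, forces in N, time in s.
With the tool pointing down it reaches from about 0.425 to 0.95 m from the base axis. Payload 4.7 kg.
Tool frame: the origin (TCP) lies between the finger pads; the fingertips stand 22 mm ahead of it and the grasp point (between the pads) lies 3 mm ahead of it (finger_overhang is the distance from the TCP to the fingertips, in m); z points along the fingers, x is the direction in which the jaws open and shut, and the axes are right-handed (so a half turn about z gives the same grasp; the last joint's range is limited). The gripper opens to 85 mm and grips with 20 to 120 N. Pads are 22 mm wide; open, the fingers measure 114 mm over their backs; the gripper's body (76 mm by 85 mm) begins 54 mm behind the grasp point. The pads swing forward as they close: fully open they stand 13 mm farther back than shut.
Start: joints at [-65.369, 26.849, -2.785, 87.806, 1.381, 65.374, -4.715], TCP at [0.299, 0.605, 0.253] pointing down, gripper open.
Joint ranges: [-148.3, 148.3], [-19.14, 114.17], [-79.39, 73.82], [5.75, 140.21], [-59.74, 239.74], [12.07, 113.84], [-152.46, 152.46]. Speed limits (degrees/s): [147.25, 147.25, 180, 180, 180, 180, 180].

INTERFACE

Orientations are given as [roll, pitch, yaw] about the fixed x, y, z axes, in that order (R = Rz(yaw) Ry(pitch) Rx(roll)).
In Python, from station import get_obs, read_camera, hand_in, finger_overhang gives the robot as it stands.
- The arm moves only by the tool jog_arm, never from a script. Its argument "targets" is a list of rows, each a list of 5 numbers: the finger opening in m, from 0 to 0.0854, then the shift along the tool's x, y, z in m, then the turn about the tool's z in rad. In form: [[grip, dx, dy, dz, turn], ...]. A call has 1 to 10 rows; each row is the pose to reach, as a shift and turn from the pose measured when the call began, along the tool's axes at that moment; what a row does not reach only later rows make up. A row lasts 1/12 s, in which the tool goes at most 41.7 mm and 7.16 degrees, less where a joint would pass 70% of its speed; a pose out of reach is approached as far as the arm can. A call with a gripper value outside its range is refused whole. The fingers move at their own pace and stop on an object; "squeeze" is the grip in N (left out, the last holds). Time passes only in rows, so rows that repeat a pose let the fingers close. It gives the time, the measured TCP pose, the force and the opening at its end, in the units of the state.
- get_obs(): the state, without advancing time (a new reading comes with each control period).
- read_camera(name): name is "side" or "top"; returns a dict with "color" (400x640x3 uint8, red, green, blue), "fx", "fy", "cx", "cy" (pixels), "rvec" (rotation vector, rad) and "tvec" (3), from world to camera coordinates, as OpenCV has them. Camera axes: x right, y down, z forward; pixel columns grow to the right and rows downward; lengths in m; the calibration is good to about 2 mm. A picture is of the moment at which its call begins. There is no depth.
- hand_in(): hands the job in, once; it reports no verdict.
The state is a dict: "clock": time; "q": joint angles; "joint_vel": joint speeds; "joint_torque": joint torques, N m; "tcp_pos": TCP position; "ee_rot": TCP orientation; "force": force on the tool from outside, world axes, zero at the start; "wrist_torque": the same for the moment, N m; "width": opening from 0.0 (shut) to 1.0 (fully open).
Only numpy, scipy, OpenCV 4.12 (cv2) and the standard library are available. Lean on these libraries where they do the work, as an engineer would, in place of code of your own. Each camera call takes 0.05 s, during which the arm holds its last target. There are 200 camera calls.

## Working session

There is one attempt and no reset: what is moved stays moved. The work goes in short steps, Python scripts to look and compute and a tool call to move; the robot and the scene stay as the last step left them, time stands still between calls to the robot, and variables do not carry over. Pictures are saved under pics/ and viewed, about 8 in all and at most 12, crops included, and the job is handed in when it is done.

Besides the shell and the picture viewer there is one more tool, called after "Call:" in YAML: its name, and indented under it one key for each argument. jog_arm: Moves the arm, as the interface text tells. Its arguments: {"type":"object","properties":{"targets":{"type":"array","items":{"type":"array","items":{"type":"number"}}},"squeeze":{"type":"number"}},"required":["targets"]}

```bash
mkdir -p pics; ls; python3 - <<'E'
from station import *
import cv2
for n in("side","top"):
    c=read_camera(n); cv2.imwrite(f"pics/{n}0.png",c["color"][:,:,::-1]); print({k:v for k,v in c.items() if k!="color"})
print(get_obs(),finger_overhang)
E
```

```text
pics
{'fx': 394.6887225430352, 'fy': 394.6887225430352, 'cx': 313.4787580087138, 'cy': 194.56835551560187, 'rvec': array([ 2.23860761, -0.73947317,  0.33072696]), 'tvec': array([-0.46003037,  0.28791027,  1.0333726 ])}
{'fx': 369.7901181970748, 'fy': 369.7901181970748, 'cx': 322.36662959092627, 'cy': 192.53001217553944, 'rvec': array([ 2.13883794, -2.19305624,  0.13522325]), 'tvec': array([-0.01346707,  0.5790079 ,  1.11531437])}
{'clock': 0.1, 'q': array([-65.37031416,  26.89245681,  -2.78541197,  87.86787014,
         1.38134589,  65.37601647,  -4.71608647]), 'joint_vel': array([-0.04634683, -0.20564515,  0.00470556, -0.18684878,  0.00979626,
        0.05974238,  0.01370858]), 'joint_torque': array([ 6.56470329e-04, -5.11516285e+01, -4.68219782e-02, -2.38388622e+01,
        1.08146275e-02,  4.44024161e-03,  2.05191060e-05]), 'tcp_pos': array([0.29867818, 0.60476711, 0.25236176]), 'ee_rot': array([1.79996365e+02, 1.02701962e-01, 6.37167142e+01]), 'force': array([-0.18862593, -1.00164446,  0.52426499]), 'wrist_torque': array([-0.05602784,  0.01525215, -0.07644054]), 'width': 1.002998414625611} 0.022
```

View pics/side0.png

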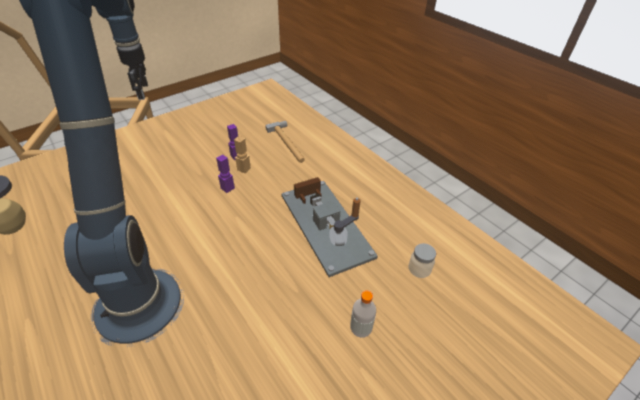

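View pics/top0.png

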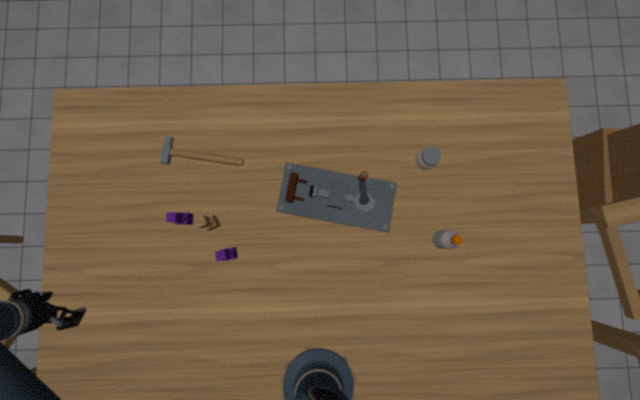

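The top view shows the plate around (337,197), with the nest and jaw on the left and the crank handle at (363,177). The jar is at (429,157), the glue at (450,240) and the hammer at (200,153). Three things are foot-shaped: purple at top (180,217), purple at (227,254), and beech-coloured at (209,222), which is side (242,155). The beech one fits the description, so I'll confirm it in a crop.

```bash
cat > h.py <<'E'
import numpy as np,cv2
from station import *
def ray(c,u,v):
    R=cv2.Rodrigues(c["rvec"])[0]; o=-R.T@c["tvec"]
    return o,R.T@np.array([(u-c["cx"])/c["fx"],(v-c["cy"])/c["fy"],1])
def onz(c,u,v,z):
    o,d=ray(c,u,v); return (o+d*(z-o[2])/d[2])
def proj(c,P):
    K=np.array([[c["fx"],0,c["cx"]],[0,c["fy"],c["cy"]],[0,0,1]])
    return cv2.projectPoints(np.float64(P).reshape(-1,1,3),c["rvec"],c["tvec"],K,None)[0].reshape(-1,2)
def crop(c,x0,y0,w,h,s):
    return cv2.resize(c["color"][y0:y0+h,x0:x0+w,::-1],None,fx=s,fy=s,interpolation=cv2.INTER_CUBIC)
E
python3 - <<'E'
from h import *
t=read_camera("top");s=read_camera("side")
a=crop(t,160,150,250,110,3.2); b=crop(s,215,115,160,165,2.5); b2=crop(t,195,205,30,30,10)
out=np.zeros((275+0+300,800,3),np.uint8)
a=cv2.resize(crop(t,160,150,250,110,1),(625,275));out[:275,:625]=a
b=cv2.resize(b,(291,300)); out[275:,:291]=b; out[275:,300:600]=b2
out[275:475,600:800]=crop(s,227,130,40,40,5)
cv2.imwrite("pics/c1.png",out)
# plate
hsv=cv2.cvtColor(t["color"],cv2.COLOR_RGB2HSV)
print(hsv[205,310],hsv[222,380],hsv[250,320],hsv[222,209],hsv[215,205])
m=((hsv[...,0]>80)&(hsv[...,0]<130)&(hsv[...,2]>50)).astype(np.uint8);m[:150]=0;m[245:]=0;m[:,:265]=0;m[:,410:]=0
cs=max(cv2.findContours(m,0,2)[0],key=cv2.contourArea)
print(cv2.contourArea(cs)); 
P=np.array([onz(t,*p[0],.016)[:2] for p in cs]).astype(np.float32)
print(cv2.minAreaRect(P),cv2.boxPoints(cv2.minAreaRect(P)))
E
```

```text
[104  34  83] [86 25 83] [ 16 108 127] [ 16 136  60] [ 16 109 112]
5170.5
((0.5661454796791077, -0.07172514498233795), (0.3521060049533844, 0.15362213551998138), 77.9560775756836) [[ 0.4542897  -0.22787535]
 [ 0.6045303  -0.25993037]
 [ 0.6780013   0.08442506]
 [ 0.5277607   0.11648008]]
```

View pics/c1.png

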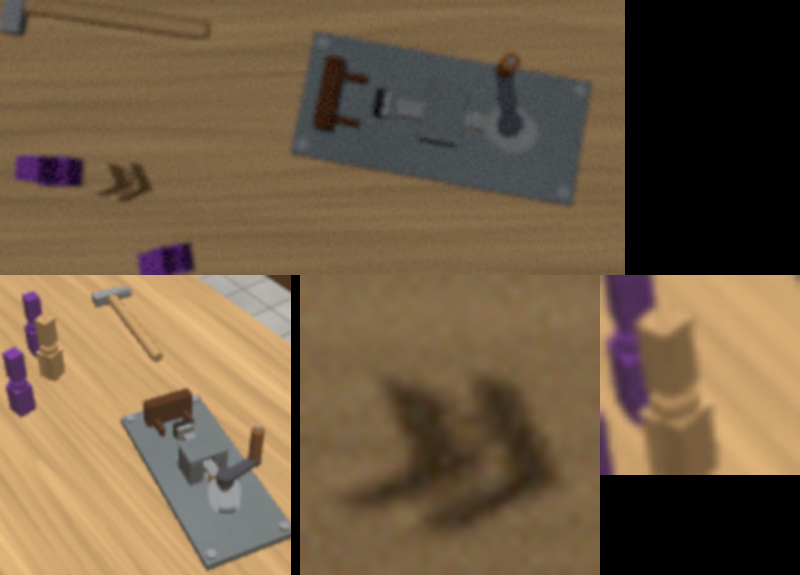

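The crop confirms it: the beech foot at side (242,155) and top (209,222), stands with one corner toward the cameras, and the two purple ones are decoys. Next I'll enlarge it for its yaw and centre, and measure the handle.

```bash
python3 - <<'E'
from h import *
t=read_camera("top");s=read_camera("side")
def enh(c,*a):
    im=crop(c,*a).astype(float); lo,hi=np.percentile(im,1),np.percentile(im,99)
    return np.clip((im-lo)/(hi-lo)*255,0,255).astype(np.uint8)
a=enh(t,192,206,32,32,12); b=enh(s,226,130,32,45,12)
out=np.zeros((540,790,3),np.uint8); out[:384,:384]=a; out[:540,400:784]=b
cv2.imwrite("pics/c2.png",out)
# handle : brown mask
for c,(x0,y0,x1,y1) in((t,(350,165,375,185)),(s,(345,190,365,225))):
    h=cv2.cvtColor(c["color"],cv2.COLOR_RGB2HSV).astype(int)[y0:y1,x0:x1]
    m=(h[...,0]<20)&(h[...,1]>90)
    if c is s: m&=h[...,2]<150
    ys,xs=np.nonzero(m); print(len(xs),xs.mean()+x0,ys.mean()+y0,xs.min()+x0,xs.max()+x0,ys.min()+y0,ys.max()+y0)
y=np.array([.209,.978]);O=np.array([.5661,-.0717]);print("shaft",O-.08*y,"nest",O+.108*y)
S=O-.08*y
print(onz(t,363.6,174.8,.145), proj(t,[[*S,.08]]),proj(s,[[*S,.08]]))
# handle: side axis, ray meet top
E
```

```text
295 362.6372881355932 170.69152542372882 350 374 165 180
129 355.4573643410853 208.37209302325581 351 359 199 220
shaft [ 0.54938 -0.14994] nest [0.588672 0.033924]
[ 0.61305578 -0.14437109  0.145     ] [[363.70187765 199.44033616]] [[338.00548742 225.79852363]]
```

View pics/c2.png

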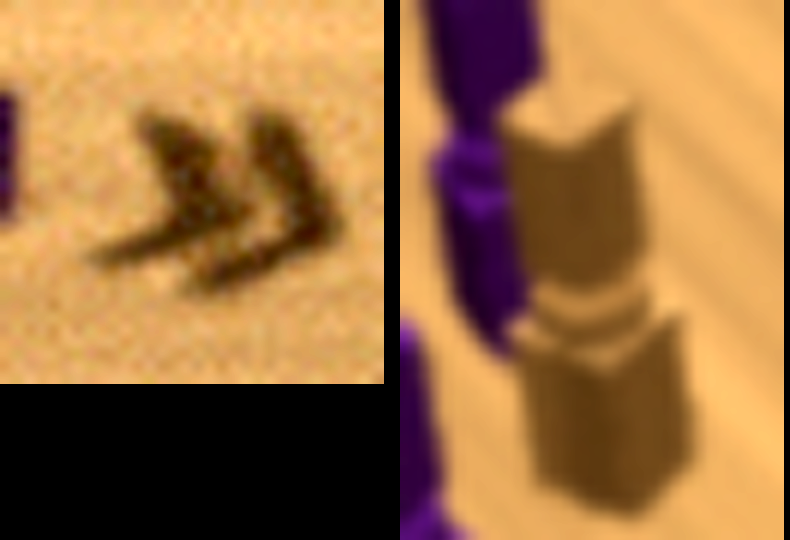

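```bash
python3 - <<'E'
from h import *
t=read_camera("top");s=read_camera("side")
S=lambda X,Y,z: onz(s,226+(X-400)/12-.46,130+Y/12-.46,z)[:2]
T=lambda X,Y,z: onz(t,192+X/12-.46,206+Y/12-.46,z)[:2]
def sq(name,l,f,r):
    a1=np.degrees(np.arctan2(*(l-f)[::-1]))%90;a2=np.degrees(np.arctan2(*(r-f)[::-1]))%90
    print(name,"ctr",(l+r)/2,"front",f,"len",np.linalg.norm(l-f),np.linalg.norm(r-f),"ang",a1,a2)
sq("side.135",S(505,115,.135),S(568,148,.135),S(635,100,.135))
sq("side.06",S(510,325,.06),S(607,368,.06),S(682,320,.06))
sq("side0",S(540,485,0),S(632,520,0),S(692,460,0))
sq("top0",T(295,110,0),T(345,230,0),T(190,297,0))
sq("top.135",T(140,115,.135),T(182,222,.135),T(90,262,.135))
# handle line
for z in (.081,.145): print(z,proj(t,[[.613,-.144,z]]),proj(s,[[.613,-.144,z]]))
print(onz(s,355.5,199,.145),onz(s,354.5,220.5,.081))
E
```

```text
side.135 ctr [0.49824612 0.31870864] front [0.48828961 0.30207534] len 0.02513491561687534 0.02808158636505694 ang 15.402116229271016 18.76695123335273
side.06 ctr [0.49590811 0.3170238 ] front [0.48795445 0.29648238] len 0.036704185487910455 0.029694107223779125 ang 20.754963453549408 13.160185288866858
side0 ctr [0.49683795 0.32018286] front [0.48966305 0.29803493] len 0.033708847597653004 0.03179634813437592 ang 25.11658944503033 25.67111072084194
top0 ctr [0.49569761 0.32368187] front [0.4879953  0.29673417] len 0.03462095087846101 0.04376390037618654 ang 22.72258602894999 22.190785898840957
top.135 ctr [0.49421879 0.31437321] front [0.48600004 0.2987191 ] len 0.02711584378207633 0.022987380316380365 ang 21.754816400549633 22.365761653497046
0.081 [[360.94533205 178.30741983]] [[353.4197617  214.81065945]]
0.145 [[363.46944461 174.82266636]] [[355.24576641 199.3056548 ]]
[ 0.61440416 -0.14349012  0.145     ] [ 0.60057305 -0.16306437  0.081     ]
```

Foot: centre about (0.4975, 0.3195), yaw about 20.5°. Handle: (0.6135, -0.144). Shaft: (0.549, -0.150). Nest: (0.589, 0.034), fixture yaw -12°. Moving above the foot now.

Call:
jog_arm:
  targets:
    - [0.06,-0.168,0.305,0,0.754]
    - [0.06,-0.168,0.305,0,0.754]
    - [0.06,-0.168,0.305,0,0.754]
    - [0.06,-0.168,0.305,0,0.754]
    - [0.06,-0.168,0.305,0,0.754]
    - [0.06,-0.168,0.305,0,0.754]
    - [0.06,-0.168,0.305,0,0.754]
    - [0.06,-0.168,0.305,0,0.754]
    - [0.06,-0.168,0.305,0,0.754]
    - [0.06,-0.168,0.305,0,0.754]

```text
clock: 1.23
tcp_pos: [0.5014, 0.3138, 0.2537]
ee_rot: [179.8, -0.1, 20.0]
force: [0.2, -0.9, -0.1]
width: 0.704
```

```bash
cat >> h.py <<'E'
from scipy.spatial.transform import Rotation as Ro
def to(p,yaw):
    o=get_obs(); R=Ro.from_euler("xyz",o["ee_rot"],degrees=True)
    d=R.inv().apply(np.array(p)-o["tcp_pos"]); t=-np.radians((yaw-o["ee_rot"][2]+180)%360-180)
    print("now",o["tcp_pos"].round(4),o["ee_rot"].round(2),"move",d.round(4),round(t,4))
E
python3 -c "
from h import *
to([.4975,.3195,.115],20.5)"
```

```text
now [0.5014 0.3138 0.2537] [ 1.7984e+02 -7.0000e-02  1.9960e+01] move [-0.0019 -0.0071  0.1387] -0.0094
```

Call:
jog_arm:
  targets:
    - [0.06,-0.002,-0.007,0.02,-0.009]
    - [0.06,-0.002,-0.007,0.04,-0.009]
    - [0.06,-0.002,-0.007,0.06,-0.009]
    - [0.06,-0.002,-0.007,0.08,-0.009]
    - [0.06,-0.002,-0.007,0.08,-0.009]
    - [0.06,-0.002,-0.007,0.08,-0.009]

```text
clock: 1.73
tcp_pos: [0.4963, 0.3203, 0.173]
ee_rot: [179.8, 0.1, 20.6]
force: [1.1, 0.3, 0.5]
width: 0.704
```

```bash
python3 - <<'E'
from h import *
to([.4975,.3195,.115],20.5)
t=read_camera("top");s=read_camera("side")
out=np.zeros((400,800,3),np.uint8); out[:,:400]=crop(t,185,195,50,50,8); out[:,405:785]=crop(s,215,105,76,80,5)
cv2.imwrite("pics/c3.png",out)
E
```

```text
now [0.4963 0.3203 0.173 ] [1.7984e+02 6.0000e-02 2.0570e+01] move [0.0009 0.001  0.058 ] 0.0013
```

View pics/c3.png

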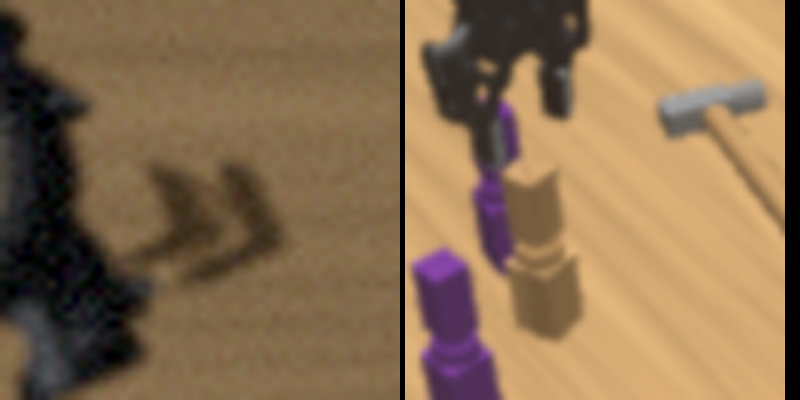

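The gripper straddles the foot: in the side crop the fingertips are at (490,165) and (560,115), with the foot top between and below at (532,172). Descending and gripping gently.

Call:
jog_arm:
  targets:
    - [0.06,0.001,0.001,0.02,0]
    - [0.06,0.001,0.001,0.04,0]
    - [0.06,0.001,0.001,0.058,0]
    - [0.06,0.001,0.001,0.058,0]
    - [0.06,0.001,0.001,0.058,0]

```text
clock: 2.25
tcp_pos: [0.4995, 0.3204, 0.1177]
ee_rot: [179.9, -0.2, 20.5]
force: [0.8, 0.6, 0.6]
width: 0.699
```

Call:
jog_arm:
  targets:
    - [0.015,0,0,0,0]
    - [0.015,0,0,0,0]
    - [0.015,0,0,0,0]
    - [0.015,0,0,0,0]
    - [0.015,0,0,0,0]
    - [0.015,0,0,0,0]
    - [0.015,0,0,0,0]
    - [0.015,0,0,0,0]
  squeeze: 25

```text
clock: 2.92
tcp_pos: [0.4998, 0.321, 0.1193]
ee_rot: [180.0, -0.3, 20.5]
force: [-1.5, -0.9, 5.6]
width: 0.324
```

```bash
python3 -c "
from h import *
print(get_obs()['width']*.0854)
to([.5887,.0339,.20],-12)"
```

```text
0.02766322991773777
now [0.4998 0.321  0.1193] [179.98  -0.29  20.54] move [-0.0171  0.3001 -0.0806] 0.568
```

Call:
jog_arm:
  targets:
    - [0.015,0,0,-0.02,0]
    - [0.015,0,0,-0.05,0]
    - [0.015,0,0,-0.08,0]
    - [0.015,0,0.03,-0.08,0.05]
    - [0.015,-0.004,0.06,-0.08,0.1]
    - [0.015,-0.006,0.09,-0.08,0.17]
    - [0.015,-0.008,0.12,-0.08,0.24]
    - [0.015,-0.01,0.15,-0.08,0.31]
    - [0.015,-0.012,0.18,-0.08,0.38]
    - [0.015,-0.013,0.21,-0.08,0.45]
  squeeze: 30

```text
clock: 3.75
tcp_pos: [0.561, 0.1181, 0.1996]
ee_rot: [-179.9, -0.3, -5.4]
force: [0.4, -0.3, -2.2]
width: 0.323
```

```bash
python3 -c "
from h import *
print(get_obs()['width']*.0854)
to([.5887,.0339,.20],-12)"
```

```text
0.027573872949357654
now [0.561  0.1181 0.1996] [-179.88   -0.3    -5.44] move [ 0.0356  0.0812 -0.0003] 0.1146
```

Call:
jog_arm:
  targets:
    - [0.015,0.011,0.027,0,0.04]
    - [0.015,0.023,0.054,0,0.08]
    - [0.015,0.036,0.081,0,0.115]
    - [0.015,0.036,0.081,0,0.115]
    - [0.015,0.036,0.081,0,0.115]
    - [0.015,0.036,0.081,0,0.115]

```text
clock: 4.25
tcp_pos: [0.5889, 0.0347, 0.1996]
ee_rot: [-179.8, -0.3, -12.0]
force: [-0.4, 0.3, -1.8]
width: 0.324
```

```bash
python3 - <<'E'
from h import *
to([.5887,.0339,.20],-12)
t=read_camera("top");s=read_camera("side")
out=np.zeros((600,800,3),np.uint8); out[:400,:400]=crop(t,270,150,80,80,5); out[:600,405:795]=cv2.resize(crop(s,275,110,65,100,6),(390,600))
cv2.imwrite("pics/c4.png",out)
# nominal pixels
y=np.array([.209,.978]);x=np.array([.978,-.209]);N=np.array([.5887,.0339])
def corners(c,z,h): return [[*(N+a*h*x+b*h*y),z] for a,b in((-1,-1),(-1,1),(1,-1))]
for nm,z in(("footbot",.0807),("foot06",.1407)):print(nm,proj(s,corners(s,z,.018)).round(1).tolist())
print("jaw top edge",proj(s,[[*(N+a*.023*x+.022*y),.066] for a in(-1,1)]).round(1).tolist())
print("jaw top edge T",proj(t,[[*(N+a*.023*x+.022*y),.066] for a in(-1,1)]).round(1).tolist())
E
```

```text
now [0.5889 0.0347 0.1996] [-179.81   -0.26  -12.  ] move [-0.0001  0.0008 -0.0004] -0.0
footbot [[308.0, 190.4], [303.4, 183.4], [318.4, 187.3]]
foot06 [[308.1, 176.0], [303.3, 169.0], [318.8, 172.8]]
jaw top edge [[301.5, 186.5], [314.5, 182.6]]
jaw top edge T [[293.3, 194.5], [296.2, 179.7]]
```

View pics/c4.png

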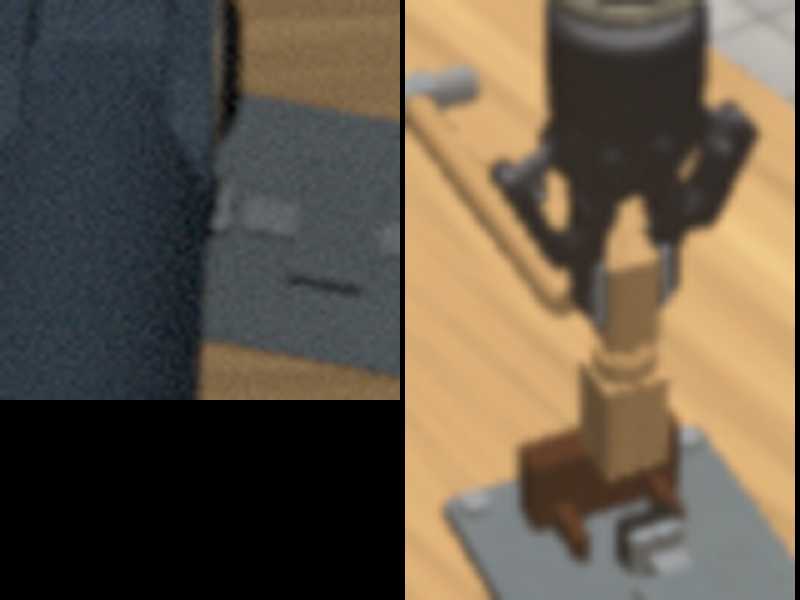

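The foot hangs upright over the nest. Its bottom front corner is at side (308.4,189.6), predicted (308.0,190.4). One numeric check of the jaw, from the first pictures, before lowering.

```bash
python3 - <<'E'
from h import *
t=read_camera("top")
im=cv2.imread("pics/top0.png"); r=im[160:225,275:330].astype(int)
m=((r[...,2]-r[...,0])>18).astype(np.uint8)
for row in m[8:48,5:45]: print("".join(".#"[v] for v in row))
y=np.array([.209,.978]);x=np.array([.978,-.209]);N=np.array([.5887,.0339])
for nm,a,b,z in(("jawtop in -x",-23,22,66),("jawtop in +x",23,22,66),("cheek -x inner pad end",-23,0,36),("cheek +x",23,0,36),("padtop",0,-22,59)):
    print(nm,(proj(t,[[*(N+a/1e3*x+b/1e3*y),z/1e3]])[0]-[280,168]).round(1))
E
```

```text
#####................................###
#####...................................
####....................................
####....................................
####........#...........................
####.......####.........................
####.......######.......................
####......#######.......................
####......#######.......................
###.......########......................
###.......########......................
###.......##########....................
###......#################..............
##........#######.#########.............
##.......#######........##..............
##.......#######........................
##.......#######........................
##......########........................
#.......#######.........................
#.......#######.........................
#.......#######.........................
#.......#######.........................
#.......#######.........................
.......#######..........................
.......########.........................
......########..........................
......########..........................
......########..........................
......########..........................
......#############.....................
.....##################.................
......#######.....#####.................
......#######...........................
.........###............................
........................................
........................................
........................................
........................................
........................................
........................................
jawtop in -x [13.3 26.5]
jawtop in +x [16.2 11.7]
cheek -x inner pad end [20.9 28.9]
cheek +x [23.8 14.4]
padtop [29.1 22.1]
```

Cheeks and pad match the nest estimate within about 1 mm. Lowering.

Call:
jog_arm:
  targets:
    - [0.015,0,0.001,0.015,0]
    - [0.015,0,0.001,0.03,0]
    - [0.015,0,0.001,0.04,0]
    - [0.015,0,0.001,0.048,0]
    - [0.015,0,0.001,0.056,0]
    - [0.015,0,0.001,0.056,0]
    - [0.015,0,0.001,0.056,0]

```text
clock: 4.98
tcp_pos: [0.5889, 0.0351, 0.1434]
ee_rot: [-179.8, -0.2, -11.9]
force: [0.9, -0.0, -1.0]
width: 0.322
```

Call:
jog_arm:
  targets:
    - [0.015,0,0,0.001,0]
    - [0.015,0,0,0.002,0]
    - [0.015,0,0,0.003,0]
    - [0.015,0,0,0.004,0]
    - [0.015,0,0,0.005,0]
    - [0.015,0,0,0.005,0]

```text
clock: 5.48
tcp_pos: [0.5888, 0.035, 0.1382]
ee_rot: [-179.8, -0.2, -11.9]
force: [-0.1, 0.1, -2.0]
width: 0.327
```

Call:
jog_arm:
  targets:
    - [0.015,0,0,0.001,0]
    - [0.015,0,0,0.001,0]
    - [0.015,0,0,0.002,0]
    - [0.015,0,0,0.002,0]
    - [0.015,0,0,0.003,0]
    - [0.015,0,0,0.003,0]

```text
clock: 5.98
tcp_pos: [0.589, 0.035, 0.1353]
ee_rot: [-179.8, -0.2, -11.9]
force: [0.4, 0.4, -0.2]
width: 0.324
```

Call:
jog_arm:
  targets:
    - [0.015,0,0,0.0005,0]
    - [0.015,0,0,0.001,0]
    - [0.015,0,0,0.001,0]
    - [0.015,0,0,0.001,0]

```text
clock: 6.32
tcp_pos: [0.5891, 0.0349, 0.1353]
ee_rot: [-179.8, -0.2, -11.9]
force: [-2.3, -0.3, 6.8]
width: 0.326
```

The floor is reached: z matches 0.1193 + 0.016, with 7 N of contact. Releasing and rising.

Call:
jog_arm:
  targets:
    - [0.03,0,0,0,0]
    - [0.04,0,0,0,0]
    - [0.05,0,0,0,0]
    - [0.055,0,0,0,0]
    - [0.055,0,0,0,0]
    - [0.055,0,0,0,0]
    - [0.055,0,0,-0.02,0]
    - [0.055,0,0,-0.05,0]
    - [0.055,0,0,-0.08,0]
    - [0.055,0,0,-0.11,0]

```text
clock: 7.15
tcp_pos: [0.5882, 0.0345, 0.2462]
ee_rot: [-179.8, -0.2, -11.9]
force: [-0.1, 0.6, 0.9]
width: 0.647
```

```bash
python3 -c "
from h import *
to([.6135,-.144,.245],-12)
s=read_camera('side');cv2.imwrite('pics/c5.png',crop(s,265,110,110,110,5))"
```

```text
now [0.5882 0.0345 0.2462] [-179.82   -0.2   -11.88] move [0.0615 0.1695 0.0009] 0.0022
```

View pics/c5.png

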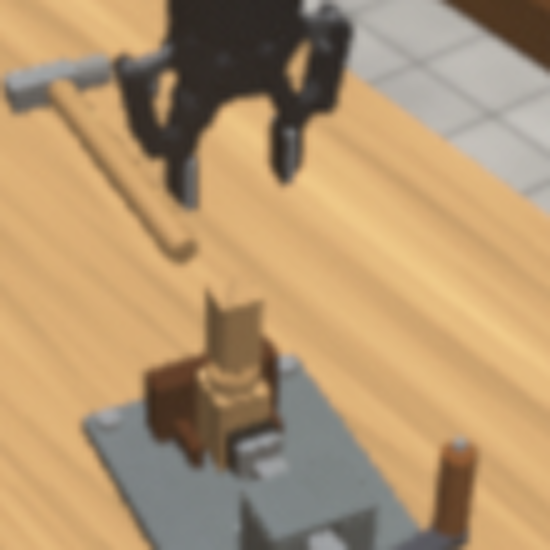

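The foot stands in the nest (crop (235,400)) between pad and jaw, released. Next is the handle. I'll grip it with the jaw axis along the tangent, and turn the tool with the crank.

Call:
jog_arm:
  targets:
    - [0.06,0.015,0.04,0,-0.12]
    - [0.06,0.03,0.08,0,-0.24]
    - [0.06,0.045,0.12,0,-0.36]
    - [0.06,0.06,0.16,0,-0.48]
    - [0.06,0.0615,0.1695,0,-0.6]
    - [0.06,0.0615,0.1695,0,-0.72]
    - [0.06,0.0615,0.1695,0,-0.84]
    - [0.06,0.0615,0.1695,0,-0.96]
    - [0.06,0.0615,0.1695,0,-1.08]
    - [0.06,0.0615,0.1695,0,-1.2]

```text
clock: 8.03
tcp_pos: [0.6169, -0.1442, 0.2521]
ee_rot: [179.4, -0.7, 57.2]
force: [0.2, 0.0, 0.2]
width: 0.705
```

Call:
jog_arm:
  targets:
    - [0.06,0,0,0,-0.12]
    - [0.06,0,0,0,-0.24]
    - [0.06,0,0,0,-0.36]
    - [0.06,0,0,0,-0.48]
    - [0.06,0,0,0,-0.6]
    - [0.06,0,0,0,-0.67]
    - [0.06,0,0,0,-0.67]
    - [0.06,0,0,0,-0.67]

```text
clock: 8.7
tcp_pos: [0.6168, -0.1444, 0.2518]
ee_rot: [179.1, -0.2, 95.5]
force: [-0.7, 0.4, -0.5]
width: 0.701
```

```bash
python3 -c "
from h import *
to([.6135,-.144,.118],95)
s=read_camera('side');cv2.imwrite('pics/c6.png',crop(s,290,140,110,110,5))"
```

```text
now [ 0.6168 -0.1444  0.2518] [179.12  -0.19  95.45] move [ 0.0003 -0.0053  0.1338] 0.0079
```

View pics/c6.png

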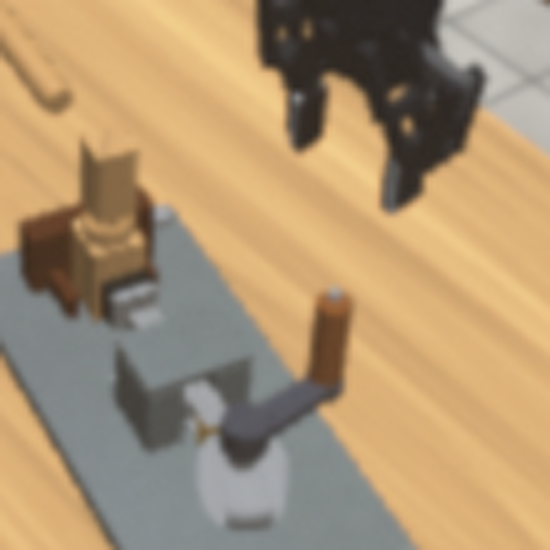

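The fingers straddle the handle, whose top is at crop (335,295). Descending in two steps.

Call:
jog_arm:
  targets:
    - [0.06,0,-0.003,0.02,0]
    - [0.06,0,-0.004,0.045,0]
    - [0.06,0,-0.005,0.07,0]
    - [0.06,0,-0.005,0.095,0]
    - [0.06,0,-0.005,0.12,0]
    - [0.06,0,-0.005,0.133,0]
    - [0.06,0,-0.005,0.133,0]
    - [0.06,0,-0.005,0.133,0]

```text
clock: 9.42
tcp_pos: [0.614, -0.1442, 0.1188]
ee_rot: [179.2, -0.2, 95.4]
force: [0.6, -0.4, 0.8]
width: 0.701
```

Call:
jog_arm:
  targets:
    - [0.04,0,0,0,0]
    - [0.03,0,0,0,0]
    - [0.015,0,0,0,0]
    - [0.015,0,0,0,0]
    - [0.015,0,0,0,0]
    - [0.015,0,0,0,0]
    - [0.015,0,0,0,0]
  squeeze: 30

```text
clock: 10.0
tcp_pos: [0.615, -0.1446, 0.1204]
ee_rot: [179.0, -0.1, 95.4]
force: [0.2, -0.0, 5.8]
width: 0.247
```

```bash
cat >> h.py <<'E'
C=np.array([.5494,-.1500]);RR=.065
def crank(dth,n=10,maxsteps=7):
    """rows turning the tool with the crank clockwise by dth degrees from the measured pose, on radius RR"""
    o=get_obs(); p=o["tcp_pos"]; R=Ro.from_euler("xyz",o["ee_rot"],degrees=True)
    v=p[:2]-C; th=np.arctan2(v[1],v[0]); f=o["force"]
    tang=np.array([np.sin(th),-np.cos(th)]); rad=np.array([np.cos(th),np.sin(th)])
    print("theta",np.degrees(th).round(2),"r",np.linalg.norm(v).round(4),"z",p[2].round(4),"yaw",o["ee_rot"][2].round(1),"Ftang",(f[:2]@tang).round(2),"Frad",(f[:2]@rad).round(2),"w",(o["width"]*.0854).round(4))
    for i in range(1,n+1):
        a=th-np.radians(dth)*i/n
        d=R.inv().apply([*(C+RR*np.array([np.cos(a),np.sin(a)])),.118]-p)
        yaw=np.degrees(a)+90; t=-np.radians((yaw-o["ee_rot"][2]+180)%360-180)
        print([0.015,*[float(round(q,4)) for q in d],float(round(t,3))])
E
python3 -c "
from h import *
crank(15,5)"
```

```text
Traceback (most recent call last):
  File "h.py", line 24, in crank
    print("theta",np.degrees(th).round(2),"r",np.linalg.norm(v).round(4),"z",p[2].round(4),"yaw",o["ee_rot"][2].round(1),"Ftang",(f[:2]@tang).round(2),"Frad",(f[:2]@rad).round(2),"w",(o["width"]*.0854).round(4))
                                                                                                                                                                                       ^^^^^^^^^^^^^^^^^^^^^^^^
AttributeError: 'float' object has no attribute 'round'
```

```bash
sed -i 's/(o\["width"\]\*.0854).round(4)/round(o["width"]*.0854,4)/' h.py
python3 -c "
from h import *
crank(15,5)"
```

```text
theta 4.7 r 0.0658 z 0.1204 yaw 95.4 Ftang 0.05 Frad 0.19 w 0.0211
[0.015, -0.0034, -0.001, 0.0024, 0.065]
[0.015, -0.0068, -0.0013, 0.0024, 0.117]
[0.015, -0.0102, -0.0018, 0.0023, 0.17]
[0.015, -0.0135, -0.0024, 0.0023, 0.222]
[0.015, -0.0168, -0.0033, 0.0023, 0.274]
```

Call:
jog_arm:
  targets:
    - [0.015,-0.0034,-0.0001,0.001,0.052]
    - [0.015,-0.0068,-0.0004,0.001,0.105]
    - [0.015,-0.0102,-0.0008,0.001,0.157]
    - [0.015,-0.0135,-0.0014,0.001,0.209]
    - [0.015,-0.0168,-0.0022,0.001,0.262]
    - [0.015,-0.0168,-0.0022,0.001,0.262]

```text
clock: 10.5
tcp_pos: [0.6142, -0.1621, 0.1204]
ee_rot: [179.1, -0.4, 80.3]
force: [-2.0, -0.0, 6.0]
width: 0.25
```

```bash
python3 -c "
from h import *
crank(15,1)"
```

```text
theta -10.59 r 0.0659 z 0.1204 yaw 80.3 Ftang 0.37 Frad -1.97 w 0.0213
[0.015, -0.0168, -0.0034, 0.0022, 0.277]
```

Call:
jog_arm:
  targets:
    - [0.015,-0.0034,-0.0003,0.001,0.052]
    - [0.015,-0.0068,-0.0006,0.001,0.105]
    - [0.015,-0.0102,-0.0011,0.001,0.157]
    - [0.015,-0.0135,-0.0018,0.001,0.209]
    - [0.015,-0.0168,-0.0027,0.001,0.262]

```text
clock: 10.92
tcp_pos: [0.6092, -0.1776, 0.1204]
ee_rot: [179.1, -0.7, 65.2]
force: [-0.3, 1.9, 6.0]
width: 0.249
```

```bash
python3 -c "
from h import *
crank(15,1)"
```

```text
theta -24.75 r 0.0658 z 0.1204 yaw 65.2 Ftang -1.61 Frad -1.03 w 0.0213
[0.015, -0.0169, -0.003, 0.0021, 0.26]
```

Call:
jog_arm:
  targets:
    - [0.015,-0.0034,-0.0003,0.001,0.052]
    - [0.015,-0.0068,-0.0006,0.001,0.105]
    - [0.015,-0.0102,-0.0011,0.001,0.157]
    - [0.015,-0.0135,-0.0018,0.001,0.209]
    - [0.015,-0.0168,-0.0027,0.001,0.262]

```text
clock: 11.33
tcp_pos: [0.6006, -0.1912, 0.1204]
ee_rot: [179.3, -1.0, 50.1]
force: [-0.4, 2.1, 5.9]
width: 0.25
```

```bash
python3 -c "
from h import *
crank(15,1)"
```

```text
theta -38.79 r 0.0657 z 0.1204 yaw 50.1 Ftang -1.43 Frad -1.61 w 0.0213
[0.015, -0.0169, -0.0026, 0.0021, 0.242]
```

Call:
jog_arm:
  targets:
    - [0.015,-0.0034,-0.0003,0.001,0.052]
    - [0.015,-0.0068,-0.0006,0.001,0.105]
    - [0.015,-0.0102,-0.0011,0.001,0.157]

```text
clock: 11.58
tcp_pos: [0.5942, -0.1979, 0.1204]
ee_rot: [179.4, -1.2, 41.0]
force: [1.4, 0.9, 5.4]
width: 0.249
```

```bash
python3 -c "
from h import *
crank(15,1)"
```

```text
theta -46.93 r 0.0656 z 0.1204 yaw 41.0 Ftang -1.69 Frad 0.3 w 0.0213
[0.015, -0.017, -0.0022, 0.002, 0.225]
```

Call:
jog_arm:
  targets:
    - [0.015,-0.0034,-0.0002,0.001,0.052]
    - [0.015,-0.0068,-0.0005,0.001,0.105]
    - [0.015,-0.0102,-0.0009,0.001,0.157]

```text
clock: 11.83
tcp_pos: [0.587, -0.2037, 0.1204]
ee_rot: [179.5, -1.4, 31.9]
force: [0.5, 1.7, 6.2]
width: 0.248
```

```bash
python3 -c "
from h import *
crank(15,1)"
```

```text
theta -55.0 r 0.0655 z 0.1204 yaw 31.9 Ftang -1.36 Frad -1.15 w 0.0212
[0.015, -0.017, -0.0019, 0.002, 0.208]
```

Call:
jog_arm:
  targets:
    - [0.015,-0.0034,-0.0002,0.001,0.052]
    - [0.015,-0.0068,-0.0005,0.001,0.105]
    - [0.015,-0.0102,-0.0009,0.001,0.157]

```text
clock: 12.08
tcp_pos: [0.579, -0.2084, 0.1204]
ee_rot: [179.6, -1.6, 22.8]
force: [0.8, 0.3, 4.9]
width: 0.244
```

```bash
python3 -c "
from h import *
crank(15,1)"
```

```text
theta -63.14 r 0.0654 z 0.1204 yaw 22.8 Ftang -0.88 Frad 0.07 w 0.0208
[0.015, -0.017, -0.0015, 0.0019, 0.191]
```

Call:
jog_arm:
  targets:
    - [0.015,-0.0034,-0.0001,0.001,0.04]
    - [0.015,-0.0068,-0.0002,0.001,0.08]
    - [0.015,-0.0102,-0.0005,0.001,0.12]

```text
clock: 12.33
tcp_pos: [0.5705, -0.2119, 0.1204]
ee_rot: [179.7, -1.7, 15.9]
force: [1.1, 0.6, 6.1]
width: 0.25
```

```bash
python3 -c "
from h import *
crank(15,1)"
```

```text
theta -71.23 r 0.0654 z 0.1204 yaw 15.9 Ftang -1.28 Frad -0.21 w 0.0213
[0.015, -0.017, -0.0018, 0.0019, 0.212]
```

Call:
jog_arm:
  targets:
    - [0.015,-0.0034,-0.0001,0.001,0.045]
    - [0.015,-0.0068,-0.0003,0.001,0.09]
    - [0.015,-0.0102,-0.0006,0.001,0.135]

```text
clock: 12.58
tcp_pos: [0.5618, -0.2141, 0.1204]
ee_rot: [179.9, -1.9, 8.1]
force: [3.2, 0.4, 5.6]
width: 0.251
```

```bash
python3 -c "
from h import *
crank(15,1)"
```

```text
theta -79.04 r 0.0653 z 0.1204 yaw 8.1 Ftang -3.21 Frad 0.17 w 0.0215
[0.015, -0.017, -0.0017, 0.0018, 0.212]
```

Call:
jog_arm:
  targets:
    - [0.015,-0.0034,-0.0001,0.001,0.045]
    - [0.015,-0.0068,-0.0003,0.001,0.09]
    - [0.015,-0.0102,-0.0006,0.001,0.135]

```text
clock: 12.83
tcp_pos: [0.555, -0.215, 0.1206]
ee_rot: [-179.9, -2.3, 0.3]
force: [8.8, 0.8, 0.5]
width: 0.248
```

```bash
python3 -c "
from h import *
crank(15,1)"
```

```text
theta -85.07 r 0.0652 z 0.1206 yaw 0.3 Ftang -8.87 Frad -0.04 w 0.0211
[0.015, -0.0171, -0.001, 0.0019, 0.181]
```

Rise begins near theta ≈ -76°, so the dwell should be at roughly -156 to -172°. Continuing with a firmer grip.

Call:
jog_arm:
  targets:
    - [0.015,-0.005,0,0.001,0.03]
    - [0.015,-0.0085,-0.0002,0.001,0.07]
    - [0.015,-0.012,-0.0006,0.001,0.11]
    - [0.015,-0.0155,-0.0012,0.001,0.15]
  squeeze: 50

```text
clock: 13.17
tcp_pos: [0.5445, -0.2148, 0.1207]
ee_rot: [-179.8, -2.9, -8.3]
force: [11.6, -3.0, -1.2]
width: 0.245
```

```bash
python3 -c "
from h import *
crank(15,1)"
```

```text
theta -94.34 r 0.065 z 0.1207 yaw -8.3 Ftang -11.75 Frad 2.07 w 0.021
[0.015, -0.0171, -0.0011, 0.0018, 0.193]
```

Call:
jog_arm:
  targets:
    - [0.015,-0.005,-0.0001,0.001,0.05]
    - [0.015,-0.0085,-0.0004,0.001,0.1]
    - [0.015,-0.012,-0.0009,0.001,0.14]
    - [0.015,-0.0155,-0.0016,0.001,0.18]

```text
clock: 13.5
tcp_pos: [0.5347, -0.2131, 0.1207]
ee_rot: [-179.4, -3.6, -18.7]
force: [14.1, -4.5, -4.7]
width: 0.242
```

```bash
python3 -c "
from h import *
crank(15,1)"
```

```text
theta -103.14 r 0.0648 z 0.1207 yaw -18.7 Ftang -14.79 Frad 1.18 w 0.0207
[0.015, -0.0171, -0.0004, 0.0017, 0.165]
```

```bash
python3 -c "
from h import *
crank(42,10)"
```

```text
theta -103.14 r 0.0648 z 0.1207 yaw -18.7 Ftang -14.79 Frad 1.18 w 0.0207
[0.015, -0.0049, 0.0005, 0.0024, -0.023]
[0.015, -0.0097, 0.0004, 0.0021, 0.05]
[0.015, -0.0144, 0.0, 0.0019, 0.124]
[0.015, -0.0191, -0.0008, 0.0016, 0.197]
[0.015, -0.0237, -0.0019, 0.0013, 0.27]
[0.015, -0.0282, -0.0033, 0.001, 0.343]
[0.015, -0.0327, -0.0051, 0.0008, 0.417]
[0.015, -0.0369, -0.0072, 0.0005, 0.49]
[0.015, -0.041, -0.0096, 0.0003, 0.563]
[0.015, -0.045, -0.0122, 0.0001, 0.637]
```

Call:
jog_arm:
  targets:
    - [0.015,-0.005,0.0003,0.001,0.02]
    - [0.015,-0.01,0.0002,0.001,0.06]
    - [0.015,-0.0145,0,0.001,0.124]
    - [0.015,-0.019,-0.0008,0.001,0.197]
    - [0.015,-0.0237,-0.0019,0.001,0.27]
    - [0.015,-0.0282,-0.0033,0.001,0.343]
    - [0.015,-0.0327,-0.0051,0.0008,0.417]
    - [0.015,-0.037,-0.0072,0.0005,0.49]
    - [0.015,-0.041,-0.0096,0.0003,0.563]

```text
clock: 14.25
tcp_pos: [0.5041, -0.1961, 0.1206]
ee_rot: [-177.4, -3.6, -51.3]
force: [10.1, -12.5, -2.4]
width: 0.242
```

```bash
python3 -c "
from h import *
crank(20,6);print(get_obs()['ee_rot'])"
```

```text
theta -134.48 r 0.0646 z 0.1206 yaw -51.3 Ftang -15.94 Frad 1.79 w 0.0207
[0.015, -0.0039, 0.0008, 0.0023, -0.06]
[0.015, -0.0077, 0.0009, 0.0021, -0.002]
[0.015, -0.0114, 0.0008, 0.0019, 0.056]
[0.015, -0.0152, 0.0005, 0.0016, 0.114]
[0.015, -0.0189, -0.0001, 0.0014, 0.172]
[0.015, -0.0226, -0.0008, 0.0012, 0.23]
[-177.42679195   -3.64081283  -51.28229276]
```

Call:
jog_arm:
  targets:
    - [0.015,-0.004,0.0006,0.001,0]
    - [0.015,-0.0077,0.0008,0.001,0.03]
    - [0.015,-0.0114,0.0008,0.001,0.07]
    - [0.015,-0.0152,0.0005,0.001,0.114]
    - [0.015,-0.0189,-0.0001,0.001,0.172]

```text
clock: 14.67
tcp_pos: [0.4952, -0.1854, 0.1204]
ee_rot: [-176.7, -3.7, -61.4]
force: [5.8, -9.1, 2.0]
width: 0.243
```

```bash
python3 -c "
from h import *
crank(15,5);print(get_obs()['ee_rot'])"
```

```text
theta -146.84 r 0.0647 z 0.1204 yaw -61.4 Ftang -10.8 Frad 0.15 w 0.0207
[0.015, -0.0035, 0.0006, 0.0021, -0.028]
[0.015, -0.0069, 0.0006, 0.0019, 0.025]
[0.015, -0.0103, 0.0004, 0.0017, 0.077]
[0.015, -0.0137, 0.0001, 0.0015, 0.129]
[0.015, -0.017, -0.0005, 0.0013, 0.182]
[-176.65448127   -3.71162183  -61.42732265]
```

Call:
jog_arm:
  targets:
    - [0.015,-0.0035,0.0005,0.001,0]
    - [0.015,-0.0069,0.0006,0.001,0.03]
    - [0.015,-0.0103,0.0004,0.001,0.077]
    - [0.015,-0.0103,0.0004,0.001,0.077]

```text
clock: 15.0
tcp_pos: [0.4912, -0.1783, 0.1202]
ee_rot: [-176.2, -3.6, -66.0]
force: [1.1, -3.9, 7.7]
width: 0.244
```

```bash
python3 -c "
from h import *
crank(12,4);print(get_obs()['ee_rot'])"
```

```text
theta -154.07 r 0.0647 z 0.1202 yaw -66.0 Ftang -3.97 Frad 0.75 w 0.0208
[0.015, -0.0035, 0.0004, 0.002, 0.018]
[0.015, -0.0069, 0.0003, 0.0017, 0.071]
[0.015, -0.0103, -0.0001, 0.0016, 0.123]
[0.015, -0.0137, -0.0006, 0.0014, 0.175]
[-176.24873057   -3.62295563  -66.02767524]
```

Call:
jog_arm:
  targets:
    - [0.015,-0.002,0.0003,0.0005,0.01]
    - [0.015,-0.0045,0.0004,0.0005,0.035]
    - [0.015,-0.0055,0.0004,0.0005,0.035]
    - [0.015,-0.0055,0.0004,0.0005,0.035]

```text
clock: 15.33
tcp_pos: [0.4893, -0.1742, 0.1202]
ee_rot: [-176.0, -3.6, -68.1]
force: [1.9, -3.9, 5.8]
width: 0.246
```

```bash
python3 -c "
from h import *
crank(6,2)"
```

```text
theta -158.08 r 0.0648 z 0.1202 yaw -68.1 Ftang -4.36 Frad -0.35 w 0.021
[0.015, -0.0035, 0.0003, 0.002, 0.052]
[0.015, -0.0069, -0.0, 0.0018, 0.104]
```

Call:
jog_arm:
  targets:
    - [0.015,-0.002,0.0002,0.0005,0.02]
    - [0.015,-0.004,0.0002,0.0005,0.05]
    - [0.015,-0.005,0.0002,0.0005,0.06]
    - [0.015,-0.005,0.0002,0.0005,0.06]

```text
clock: 15.67
tcp_pos: [0.4879, -0.1703, 0.1202]
ee_rot: [-175.7, -3.4, -71.7]
force: [1.6, -3.4, 6.8]
width: 0.247
```

```bash
python3 -c "
from h import *
crank(6,2)"
```

```text
theta -161.76 r 0.0648 z 0.1202 yaw -71.7 Ftang -3.72 Frad -0.43 w 0.0211
[0.015, -0.0035, 0.0003, 0.002, 0.054]
[0.015, -0.0069, -0.0, 0.0018, 0.107]
```

The force has flattened near 4 N (it was 16 N), so this looks like the dwell. I'll go about 2.5° further towards its middle, then release.

Call:
jog_arm:
  targets:
    - [0.015,-0.002,0.0002,0.0005,0.02]
    - [0.015,-0.0035,0.0002,0.0005,0.04]
    - [0.015,-0.0035,0.0002,0.0005,0.04]
    - [0.015,-0.0035,0.0002,0.0005,0.04]

```text
clock: 16.0
tcp_pos: [0.487, -0.1674, 0.1201]
ee_rot: [-175.5, -3.2, -74.0]
force: [0.1, -3.8, 6.2]
width: 0.245
```

```bash
python3 -c "
from h import *
crank(6,2)"
```

```text
theta -164.4 r 0.0648 z 0.1201 yaw -74.0 Ftang -3.69 Frad 0.94 w 0.0209
[0.015, -0.0035, 0.0003, 0.0019, 0.059]
[0.015, -0.0069, -0.0, 0.0017, 0.111]
```

Call:
jog_arm:
  targets:
    - [0.03,0,0,0,0]
    - [0.04,0,0,0,0]
    - [0.05,0,0,0,0]
    - [0.06,0,0,0,0]
    - [0.06,0,0,0,0]
    - [0.06,0,0,-0.015,0]
    - [0.06,0,0,-0.04,0]
    - [0.06,0,0,-0.07,0]
    - [0.06,0,0,-0.1,0]
    - [0.06,0,0,-0.12,0]

```text
clock: 16.83
tcp_pos: [0.4764, -0.1641, 0.2415]
ee_rot: [-175.5, -3.2, -74.1]
force: [0.0, -0.3, 0.2]
width: 0.707
```

```bash
python3 - <<'E'
from h import *
s=read_camera('side')
C=np.array([.5494,-.15])
a=np.radians(-164.4);P=C+.065*np.array([np.cos(a),np.sin(a)])
print(proj(s,[[*P,.145],[*P,.081]])-[290,140])
cv2.imwrite('pics/c7.png',crop(s,290,140,110,110,5))
E
```

```text
[[35.33624358 83.8638994 ]
 [34.6029217  99.353325  ]]
```

View pics/c7.png

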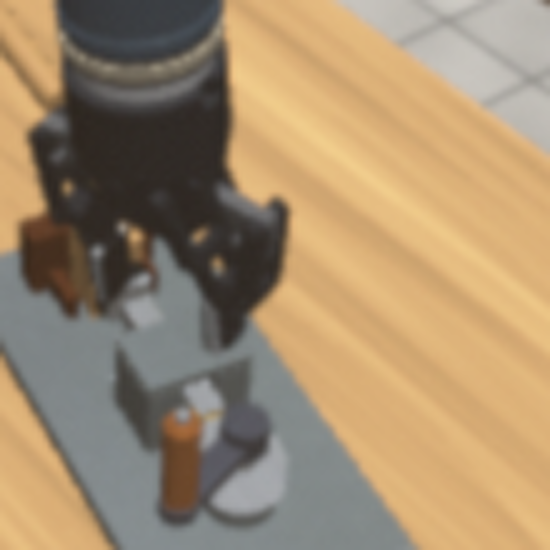

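The crank stayed where it was left: handle top at crop (181,420), predicted (177,419). Backing the arm away, then one check of rest and of foot and pad.

Call:
jog_arm:
  targets:
    - [0.06,0.03,0,-0.03,0]
    - [0.06,0.06,0,-0.06,0]
    - [0.06,0.09,0,-0.08,0]
    - [0.06,0.12,0,-0.08,0]
    - [0.06,0.15,0,-0.08,0]
    - [0.06,0.15,0,-0.08,0]
    - [0.06,0.15,0,-0.08,0]
    - [0.06,0.15,0,-0.08,0]

```text
clock: 17.55
tcp_pos: [0.5108, -0.3056, 0.3315]
ee_rot: [-175.2, -3.2, -74.1]
force: [0.6, -0.4, 0.1]
width: 0.706
```

```bash
python3 - <<'E'
from h import *
s=read_camera('side');t=read_camera('top')
out=np.zeros((550,800,3),np.uint8); out[:,:450]=crop(s,280,130,90,110,5); out[:400,455:795]=crop(t,280,150,85,100,4)[:400]
cv2.imwrite('pics/c8.png',out)
E
```

```text
(no output)
```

View pics/c8.png

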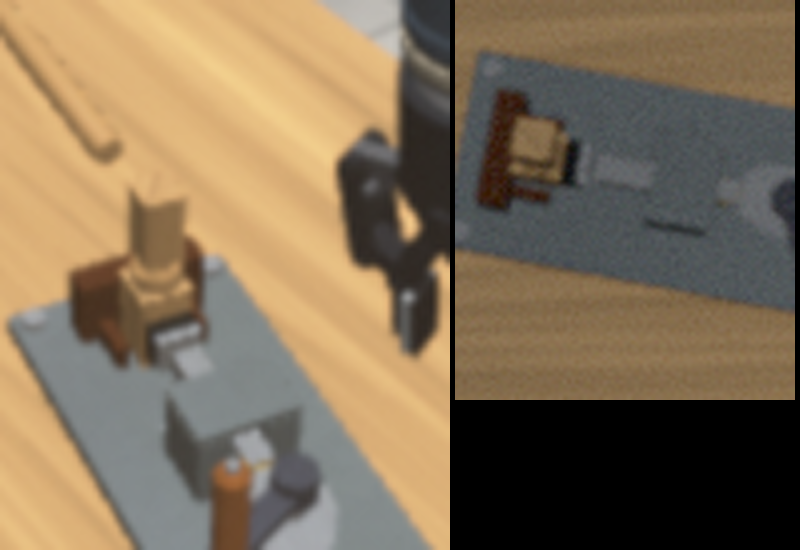

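The foot stands upright against the jaw with the pad tight on it. The handle top is at side (326,223), the same as just after release. Handing in.

```bash
python3 -c "
from station import *
print(hand_in())"
```

```text
the job is handed in; nothing more can be done
None
```

I stood the beech chair foot in the nest and let go of it, then turned the crank clockwise about 169° to what looks like the middle of the cam's dwell. I released the crank, backed the arm away and handed the job in at about 18 s; the station gave no verdict.

- **Foot:** it touched the nest floor at about 7 N. The last pictures show it upright, against the fixed jaw with the pad against it.
- **Crank force:** the force at the handle rose to about 16 N. It fell to about 4 N from -154° on and stayed level to -164°, where I let go. The rise started near -76°, which puts the dwell at roughly -156° to -172°.
- **Crank at rest:** the handle was in the same place right after release and about 0.7 s later, to within 1 pixel.
- **Other objects:** the arm never worked near the glue bottle, jar or hammer, but I did not measure their positions again.

**Not confirmed:**
- **Pad pressure:** I could not measure it directly and inferred it from the cam angle and the drop in force.
- **Dwell force:** the 4 N level is slightly above the stated 3 N. I put that down to sensor offset and friction.

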